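# Refit the return spring and push cap of a push-top dispenser

### The job

The push-top dispenser has been washed; its return spring and push cap stand in the instrument tray. Thread the spring over the pump stem, bent wire end down, turning it a little under light pressure each time it snags on the slotted collar, until it drops fully home on the pump head, and let go of it; then set the push cap on the stem so that it rests level on the spring. Press gently throughout, never squeezing the spring solid, and leave the forceps and the gallipot where they are.

Things in the scene. Friction and masses are not known exactly. Their poses are not given: they have to be found in the camera images.
- dispenser: Push-top dispenser, firm on the worktop, not movable: round steel jar, 86 mm in diameter, with a ribbed white pump head (54 mm) whose flat top, the seat, is 85 mm above the worktop. From its middle rises the bare metal pump stem, 8 mm in diameter, with a slotted grey collar at its foot that keeps the spring from walking off. Origin: on the stem axis at worktop height, z up.
- seat (a point): Centre of the pump head's top, where the spring's foot belongs. Round the stem here is the collar, 20 mm in diameter: a lower ring 0 to 6 mm and an upper ring 11 to 16 mm above the seat. Each has four upright slots, 90 degrees apart, 4.6 mm wide above and 7 mm below; the lower slots lie midway between the upper ones. It does not turn; which way the slots point varies and no listed pose tells it.
- stem_tip (a point): Tapered tip of the pump stem, on its axis, 64 mm above the seat and 149 mm above the worktop.
- spring: Return spring standing on end in the tray: steel coil 56 mm long, 29.8 mm outside, 25 mm bore, 2.4 mm wire, 40 g. The upper 22 mm is a stiff close-wound band: grip it there. Below are four open turns that yield to pressing (350 N/m, solid after 17 mm). Origin: on the axis, 56 mm below the top, z up the axis; the bent wire end lies on its +x side.
- spring_end (a point): Centre of the spring's lower end, a closed foot 6 mm tall (it moves up when the spring is squeezed). At its bottom the wire end is bent straight inwards, to 6 mm from the axis: it passes the bare stem, snags on the collar's upper ring until it is turned into one of its slots, then in the same way on the lower ring, and so comes down to the seat.
- push_cap: Push cap, steel, about 60 g, standing on its skirt in the tray: round, 50 mm outside, 23 mm tall, dished top with a hole in the middle. Inside is a guide hub, 20.8 mm outside, with an 11 mm through bore, flared at its mouth 3 mm above the skirt's edge: it slides over the stem and into the spring's bore. Origin: on the axis at the skirt's lower edge, z up.
- cap_under (a point): Point on the push cap's axis at the underside of its top, 17 mm above the skirt's lower edge, which bears on the spring's top.
- tray: Steel instrument tray, 298 x 218 mm, rim 25 mm high, fixed; its floor is 2 mm above the worktop. Origin: centre of its underside, x along its long side. Spring and cap stand in it, one in each half, the forceps between them.
- forceps: Dressing forceps, 124 x 15 x 8 mm, lying across the tray between spring and cap. Origin at the underside of its middle, y along it.
- gallipot: Empty steel bowl, 98 mm wide, 36 mm tall. Origin under its middle.
Not all that is in view belongs to the job. Leave any blue or turquoise look-alike of the push_cap alone.

How it is judged:
By the outcome, as a careful person would: the job done as asked, in the order asked, and still so for the second after the job is handed in, with the robot touching nothing.
It also fails if it takes over 61 s, if anything falls off the work surface, if the arm or the gripper's body presses on something with over 40 N, if the wrist force passes 120 N, or if a joint passes its speed limit or range.

### The arm

A 6-joint arm with a two-finger parallel gripper is mounted at the origin on a cart in front of the work surface, level with it; the furniture and walls round the work are solid. World frame = base frame: x ahead of the robot, y to its left, z up, the work surface at z = 0. Lengths are in m, angles in degrees, forces in N, time in s.
With the tool pointing down it reaches from about 0.4 to 0.825 m from the base axis. Payload 7 kg.
Tool frame: the origin (TCP) lies midway between the tips of the shut fingers; the grasp point (between the pads) lies 19 mm behind it (ctrl.hold_point_z is the distance from the TCP to the grasp point, in m); z points along the fingers, y is the line along which they close (so a half turn about z gives the same grasp; the last joint's range is limited). The gripper opens to 88 mm and grips with 3 to 60 N. Pads are 19 mm wide; open, the fingers measure 130 mm over their backs; the gripper's body (78 mm by 193 mm) begins 47 mm behind the grasp point.
Start: joints at [84.345, 20.546, 0.682, 0, -70.136, -16.507], TCP at [0.255, 0.625, 0.191] pointing down, gripper open.
Joint ranges: [-176.03, 176.03], [-82.01, 121.73], [-58.28, 71.71], [-173.87, 95.51], [-174.79, -0.11], [-173.66, 173.66]. Speed limits (degrees/s): [136.94, 136.94, 172.46, 180, 180, 180].

### API

Orientations are given as [roll, pitch, yaw] about the fixed x, y, z axes, in that order (R = Rz(yaw) Ry(pitch) Rx(roll)).
In Python, from plant import ctrl gives the robot as it stands.
- The arm moves only by the tool apply_moves, never from a script. Its argument "deltas" is a list of rows, each an object with "fingers": the finger opening in mm, from 0 to 87.6; "delta_pos": the shift along the tool's x, y, z in mm, a list of three; "angular": the turn, a rotation vector about the tool's x, y, z in degrees, a list of three. A call has 1 to 10 rows; each row is the pose to reach, as a shift and turn from the pose commanded when the call began, along the tool's axes at that moment; what a row does not reach only later rows make up. A row lasts 1/10 s, in which the tool goes at most 50 mm and 8.59 degrees, less where a joint would pass 70% of its speed; a pose out of reach is approached as far as the arm can. A call with a gripper value outside its range is refused whole. The fingers move at their own pace and stop on an object; the grip force is fixed at half the most. Time passes only in rows, so rows that repeat a pose let the fingers close. It gives the time, the measured TCP pose, the force, the opening and the grip force at its end, in the units of the state.
- ctrl.get_obs(): the state, without advancing time (a new reading comes with each control period).
- ctrl.snapshot(name): name is "side" or "top"; returns the picture (400x640x3 uint8, red, green, blue); there is no depth.
- ctrl.camera_params(name): a dict with "fx", "fy", "cx", "cy" (pixels), "cam_to_world" (4x4, takes a point from camera to world coordinates). Camera axes: x right, y up, looking along -z (the intrinsics and any distortion apply to the point x, -y, -z); pixel columns grow to the right and rows downward; lengths in m; the calibration is good to about 2 mm. A picture is of the moment at which its call begins. camera_params takes no time and is no camera call.
- ctrl.close_job(): hands the job in; it is judged then, once.
The state is a dict: "clock": time; "joint_pos": joint angles; "qvel": joint speeds; "tau": joint torques, N m; "tool_pos": TCP position; "orientation": TCP orientation; "force": force on the tool from outside, world axes, zero at the start; "moment": the same for the moment, N m; "opening": finger opening in m; "gripper_force": force on a finger pad.
Only numpy, scipy, OpenCV 4.12 (cv2) and the standard library are available. Lean on these libraries where they do the work, as an engineer would, in place of code of your own. Each camera call takes 0.05 s, during which the arm holds its last target. There are 200 camera calls.

## Working session

There is one attempt and no reset: what is moved stays moved. The work goes in short steps, Python scripts to look and compute and a tool call to move; the robot and the scene stay as the last step left them, time stands still between calls to the robot, and variables do not carry over. Pictures are saved under pics/ and viewed, at most 10 in all, crops included, and the job is handed in when it is done.

Besides the shell and the picture viewer there is one more tool, called as name(argument=value, ...) on one line, values as JSON. apply_moves: Moves the arm, as the interface text tells. Its arguments: {"type":"object","properties":{"deltas":{"type":"array"}},"required":["deltas"]}

```bash
mkdir -p pics; python3 - <<'E'
from plant import ctrl
import cv2,numpy as np
np.set_printoptions(precision=4,suppress=True)
for n in("top","side"):
    cv2.imwrite(f"pics/{n}0.png",ctrl.snapshot(n)[:,:,::-1]); print(n,ctrl.camera_params(n))
print(ctrl.get_obs(),ctrl.hold_point_z)
E
```

```text
top {'fx': 489.0612238481119, 'fy': 489.0612238481119, 'cx': 314.99425372888373, 'cy': 197.26618754495118, 'cam_to_world': array([[ 0.0145,  0.9953, -0.0958,  0.322 ],
       [-0.9999,  0.0141, -0.0048,  0.0768],
       [-0.0035,  0.0959,  0.9954,  1.8361],
       [ 0.    ,  0.    ,  0.    ,  1.    ]])}
side {'fx': 440.72738033018027, 'fy': 440.72738033018027, 'cx': 317.4216563154084, 'cy': 198.33644303394357, 'cam_to_world': array([[-0.9363,  0.2261, -0.2687,  0.1664],
       [-0.351 , -0.5801,  0.7351,  0.9677],
       [ 0.0103,  0.7826,  0.6225,  0.863 ],
       [ 0.    ,  0.    ,  0.    ,  1.    ]])}
{'clock': 0.1, 'joint_pos': array([ 84.3441,  20.5889,   0.6394,  -0.0175, -70.1358, -16.5087]), 'qvel': array([-0.0078, -0.032 ,  0.0872,  0.0895,  0.0655,  0.0469]), 'tau': array([ -0.0011, -58.4162,  29.3747,   7.0155,   0.0101,  -0.0001]), 'tool_pos': array([0.2545, 0.6247, 0.1901]), 'orientation': array([179.9136,  -0.0085, -22.1705]), 'force': array([ 0.2393, -0.0403, -1.0245]), 'moment': array([-0.0231, -0.014 ,  0.0137]), 'gripper_force': 0.0, 'opening': 0.08743025908564261} 0.0188
```

View pics/top0.png

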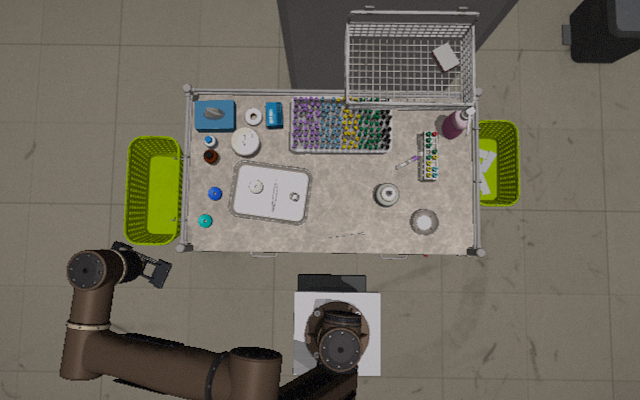

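View pics/side0.png

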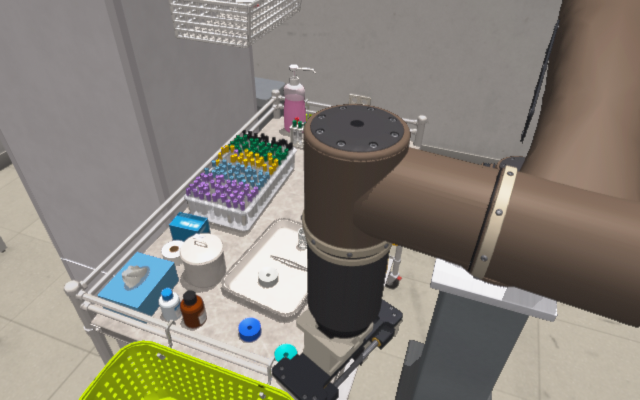

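The top view shows the cap at about (256,186), the forceps at (275,193), the spring at (295,197), the dispenser at (387,195) and the gallipot at (424,222). In the side view the arm hides the dispenser.

```bash
cat > h.py <<'E'
from plant import ctrl
import cv2,numpy as np
np.set_printoptions(precision=4,suppress=True)
from scipy.spatial.transform import Rotation as Ro
def ray(n,u,v):
    p=ctrl.camera_params(n);T=p["cam_to_world"]
    d=T[:3,:3]@np.array([(u-p["cx"])/p["fx"],-(v-p["cy"])/p["fy"],-1]);return T[:3,3],d
def at(n,u,v,z):
    o,d=ray(n,u,v);return o+d*(z-o[2])/d[2]
def proj(n,P):
    p=ctrl.camera_params(n);T=p["cam_to_world"];c=T[:3,:3].T@(np.array(P)-T[:3,3])
    return p["cx"]-p["fx"]*c[0]/c[2],p["cy"]+p["fy"]*c[1]/c[2]
def crop(src,u,v,w,h,s,out):
    c=src[v:v+h,u:u+w];cv2.imwrite(out,cv2.resize(c,None,fx=s,fy=s,interpolation=cv2.INTER_CUBIC))
def tool(P,R=None):
    "shift in tool axes mm from measured TCP to P"
    o=ctrl.get_obs();return Ro.from_euler('xyz',o["orientation"],degrees=True).inv().apply(np.array(P)-o["tool_pos"])*1000
E
python3 - <<'E'
from h import *
im=cv2.imread("pics/top0.png")
a=cv2.resize(im[155:230,225:325],None,fx=8,fy=8,interpolation=cv2.INTER_CUBIC)
cv2.imwrite("pics/c1.png",a[:600])
crop(im,365,170,80,70,8,"pics/c2.png")
print(at("top",256,186,.025),at("top",295,197,.058),at("top",387,195,.085))
E
```

```text
[0.5354 0.3063 0.025 ] [0.493  0.1585 0.058 ] [ 0.5024 -0.1735  0.085 ]
```

View pics/c1.png

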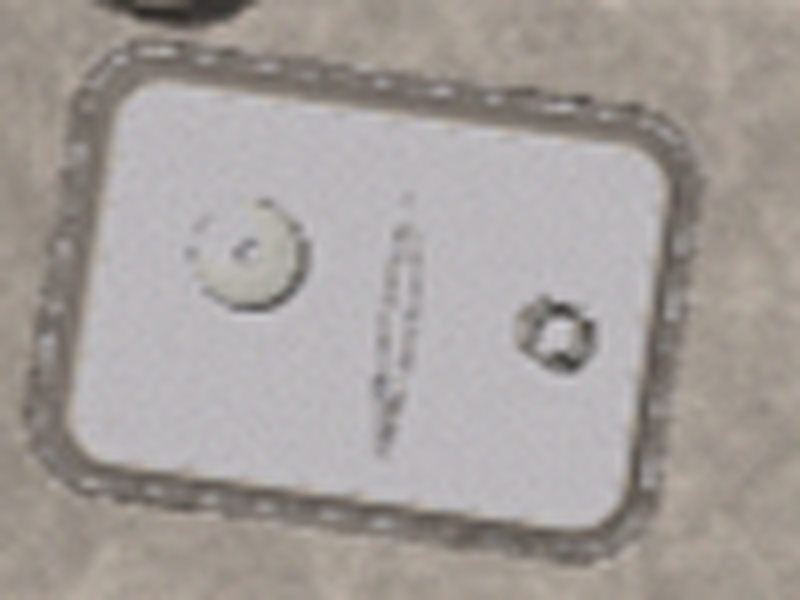

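View pics/c2.png

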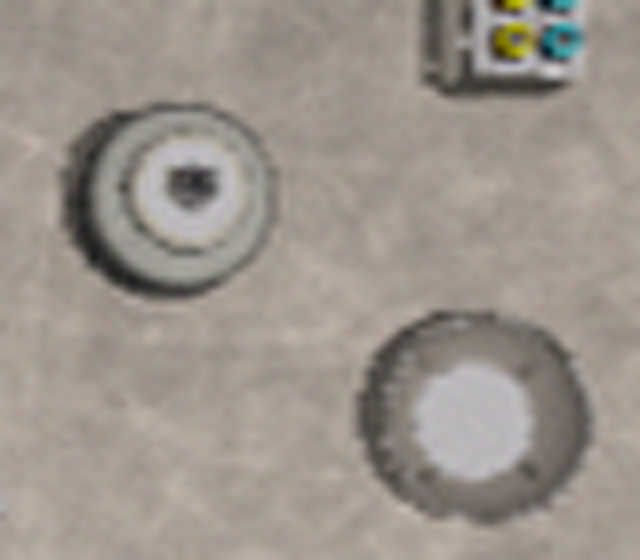

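The enlarged crops give these centres in full-image pixels:
- Spring: about (294.2,196.5).
- Cap: about (256.2,186.5).
- Forceps: near column 274.
- Stem: about (388.7,193).
- Gallipot: about (424,222).

I'll swing the arm to the right so the side view is clear.

```bash
python3 - <<'E'
from h import *
for P in ([.255,.625,.30],[.5,.1,.30],[.42,-.33,.30]): print(tool(P))
E
```

```text
[   0.3688   -0.3395 -109.8982]
[ 425.371   393.3896 -109.2412]
[ 513.5526  821.7861 -108.5818]
```

apply_moves(deltas=[{"fingers":60,"delta_pos":[0,0,-50],"angular":[0,0,0]},{"fingers":60,"delta_pos":[0,0,-100],"angular":[0,0,0]},{"fingers":60,"delta_pos":[40,40,-109],"angular":[0,0,5]},{"fingers":60,"delta_pos":[80,75,-109],"angular":[0,0,10]},{"fingers":60,"delta_pos":[120,110,-109],"angular":[0,0,17]},{"fingers":60,"delta_pos":[155,145,-109],"angular":[0,0,25]},{"fingers":60,"delta_pos":[190,180,-109],"angular":[0,0,33]},{"fingers":60,"delta_pos":[225,210,-109],"angular":[0,0,41]},{"fingers":60,"delta_pos":[260,240,-109],"angular":[0,0,49]},{"fingers":60,"delta_pos":[295,273,-109],"angular":[0,0,57]}])

```text
clock: 1.1
tool_pos: [0.424, 0.2615, 0.2999]
orientation: [180.0, 0.0, -79.5]
force: [1.5, 0.4, 0.2]
opening: 0.0595
gripper_force: 0.0
```

```bash
python3 - <<'E'
from h import *
o=ctrl.get_obs();print(o["joint_pos"],o["orientation"],o["tool_pos"])
for P in ([.5,.0,.30],[.42,-.33,.30]): print(tool(P))
E
```

```text
[ 54.3035   0.4135 -10.3805  -0.005  -79.202  -43.7677] [179.9995   0.0063 -79.4651] [0.424  0.2615 0.2999]
[270.9775 -26.9051  -0.1255]
[580.7883 112.0816  -0.1585]
```

apply_moves(deltas=[{"fingers":60,"delta_pos":[45,-5,0],"angular":[0,0,0]},{"fingers":60,"delta_pos":[90,-10,0],"angular":[0,0,0]},{"fingers":60,"delta_pos":[135,-13,0],"angular":[0,0,0]},{"fingers":60,"delta_pos":[180,-17,0],"angular":[0,0,0]},{"fingers":60,"delta_pos":[225,-22,0],"angular":[0,0,0]},{"fingers":60,"delta_pos":[270,-10,0],"angular":[0,0,0]},{"fingers":60,"delta_pos":[315,5,0],"angular":[0,0,0]},{"fingers":60,"delta_pos":[360,20,0],"angular":[0,0,0]},{"fingers":60,"delta_pos":[400,35,0],"angular":[0,0,0]},{"fingers":60,"delta_pos":[440,50,0],"angular":[0,0,0]}])

```text
clock: 2.1
tool_pos: [0.4565, -0.1798, 0.2999]
orientation: [180.0, 0.0, -79.2]
force: [0.3, 0.3, 0.4]
opening: 0.0601
gripper_force: 0.0
```

```bash
python3 - <<'E'
from h import *
o=ctrl.get_obs();print(o["joint_pos"],o["orientation"],o["tool_pos"])
s=ctrl.snapshot("side")[:,:,::-1];t=ctrl.snapshot("top")[:,:,::-1]
cv2.imwrite("pics/side1.png",s);cv2.imwrite("pics/top1.png",t)
a=s[210:320,220:330];b=s[170:280,310:420]
k=lambda c:cv2.resize(c,(400,400),interpolation=cv2.INTER_CUBIC)
cv2.imwrite("pics/c3.png",np.hstack([k(a),k(b)]))
print("exp",[proj("side",p) for p in([.535,.306,.025],[.493,.158,.058],[.502,-.1735,.149],[.502,-.1735,.085])])
E
```

```text
[  1.5054  -0.3586 -11.157   -0.0094 -79.2063   9.3285] [179.9968   0.0099 -79.1679] [ 0.4565 -0.1798  0.2999]
exp [(np.float64(269.0668337633832), np.float64(273.43026396281687)), (np.float64(306.31366496255487), np.float64(230.51497996516827)), (np.float64(342.78448008001084), np.float64(140.8675314098727)), (np.float64(341.86359969685486), np.float64(158.1062531221176))]
```

View pics/c3.png

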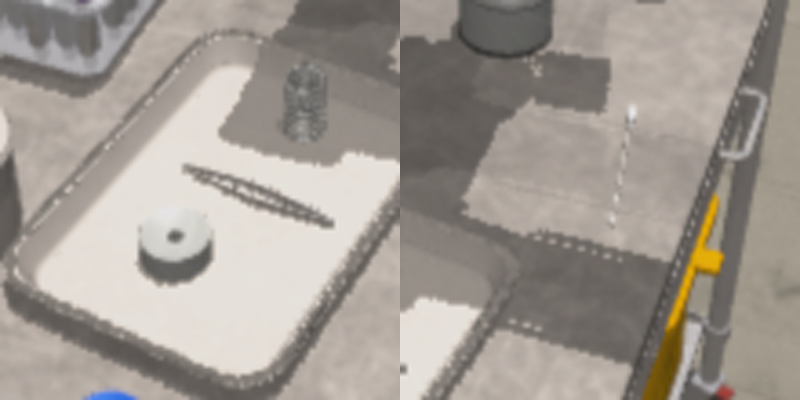

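In the side view the spring's top is at about (304.2,230.9) and the cap's hole at about (268.4,274.9). Only the jar's foot is in the second crop, so I need one higher up.

```bash
python3 - <<'E'
from h import *
s=cv2.imread("pics/side1.png");t=cv2.imread("pics/top0.png")
k=lambda c:cv2.resize(c,(400,400),interpolation=cv2.INTER_CUBIC)
cv2.imwrite("pics/c4.png",np.hstack([k(s[125:185,310:370]),k(t[175:215,275:315])]))
def tri(a,b):
    o1,d1=ray("top",*a);o2,d2=ray("side",*b);M=np.c_[d1,-d2];q=np.linalg.lstsq(M,o2-o1,rcond=None)[0]
    p,r=o1+d1*q[0],o2+d2*q[1];return (p+r)/2,np.linalg.norm(p-r)
print(tri((294.2,196.4),(304.2,230.9)),at("top",294.2,196.4,.058),at("side",304.2,230.9,.058))
print(tri((256.2,186.5),(268.4,274.9)),at("top",256.2,186.5,.023),at("side",268.4,274.9,.023))
E
```

```text
(array([0.4963, 0.1618, 0.0586]), np.float64(0.0023926518782154405)) [0.4952 0.1615 0.058 ] [0.4977 0.1615 0.058 ]
(array([0.5354, 0.3066, 0.0198]), np.float64(0.0027083679084682726)) [0.5337 0.3057 0.023 ] [0.5353 0.3094 0.023 ]
```

View pics/c4.png

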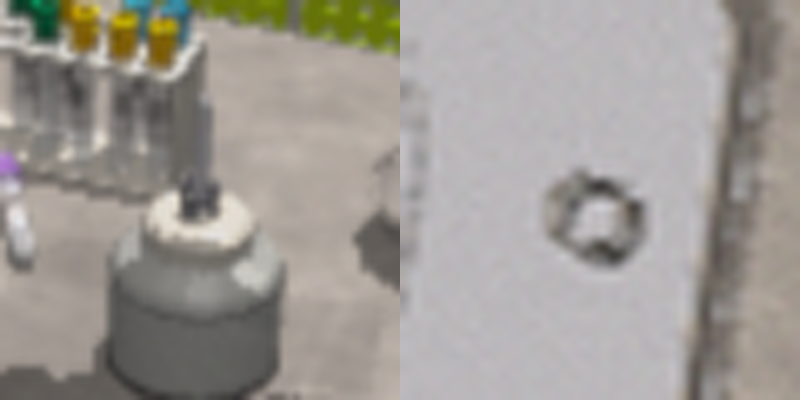

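In the side view the stem tip is at about (340.6,139.5) and the seat centre at about (340.0,157.7). In the top view the spring ring is centred at about (294.3,196.5).

```bash
python3 - <<'E'
from h import *
print(at("side",340.6,139.5,.149),at("side",340,157.7,.085),at("top",388.5,193.75,.085),at("top",389,193.1,.12))
t=cv2.imread("pics/top0.png").astype(int)
# head: bright disc
m=((t[170:220,365:410].min(2)>165)*255).astype(np.uint8)
n,l,st,c=cv2.connectedComponentsWithStats(m);
for i in range(1,n):
    if st[i,4]>30: print(st[i],c[i]+[365,170],at("top",st[i,0]+365+(st[i,2]-1)/2,st[i,1]+170+(st[i,3]-1)/2,.085))
print(tool([.4965,.1615,.25]))
E
```

```text
[ 0.5109 -0.1788  0.149 ] [ 0.5083 -0.1736  0.085 ] [ 0.507  -0.1789  0.085 ] [ 0.5056 -0.1755  0.12  ]
[17 18 13 12 87] [388.1724 193.4828] [ 0.5078 -0.1771  0.085 ]
[-330.0744 -102.9874   49.3552]
```

apply_moves(deltas=[{"fingers":60,"delta_pos":[-40,-13,0],"angular":[0,0,3]},{"fingers":60,"delta_pos":[-80,-26,0],"angular":[0,0,6]},{"fingers":60,"delta_pos":[-120,-39,0],"angular":[0,0,9]},{"fingers":60,"delta_pos":[-160,-51,0],"angular":[0,0,11]},{"fingers":60,"delta_pos":[-200,-63,0],"angular":[0,0,11]},{"fingers":60,"delta_pos":[-240,-75,0],"angular":[0,0,11]},{"fingers":60,"delta_pos":[-280,-88,20],"angular":[0,0,11]},{"fingers":60,"delta_pos":[-320,-100,50],"angular":[0,0,11]},{"fingers":60,"delta_pos":[-330,-103,95],"angular":[0,0,11]},{"fingers":60,"delta_pos":[-330,-103,140],"angular":[0,0,11]}])

```text
clock: 3.2
tool_pos: [0.4963, 0.1679, 0.1584]
orientation: [-180.0, 0.0, -90.0]
force: [0.5, -0.8, -1.7]
opening: 0.0599
gripper_force: 0.0
```

```bash
python3 - <<'E'
from h import *
o=ctrl.get_obs();print(o["joint_pos"],o["orientation"],o["tool_pos"],o["force"])
print(tool([.4965,.1615,.028]))
E
```

```text
[ 40.1507   7.7075 -21.0274  -0.0159 -61.2092 -40.151 ] [-179.9663    0.0467  -90.008 ] [0.4963 0.1679 0.1584] [ 0.4508 -0.7768 -1.7114]
[  6.4669  -0.1405 130.3929]
```

apply_moves(deltas=[{"fingers":60,"delta_pos":[0,0,0],"angular":[0,0,0]},{"fingers":60,"delta_pos":[0,0,30],"angular":[0,0,0]},{"fingers":60,"delta_pos":[0,0,60],"angular":[0,0,0]},{"fingers":60,"delta_pos":[0,0,60],"angular":[0,0,0]}])

```text
clock: 3.6
tool_pos: [0.4951, 0.1644, 0.0988]
orientation: [179.8, -0.1, -90.2]
force: [-0.7, -0.4, 0.2]
opening: 0.0602
gripper_force: 0.0
```

```bash
python3 - <<'E'
from h import *
o=ctrl.get_obs();print(o["joint_pos"],o["orientation"],o["tool_pos"],o["force"])
print(tool([.4965,.1615,.028]))
s=ctrl.snapshot("side")[:,:,::-1]
crop(s,250,160,110,110,5,"pics/c5.png")
E
```

```text
[ 39.9129  11.0379 -25.6223  -0.0291 -53.5872 -40.0989] [179.7958  -0.1415 -90.2031] [0.4951 0.1644 0.0988] [-0.6729 -0.4451  0.1789]
[ 2.672  -1.6241 70.7568]
```

View pics/c5.png

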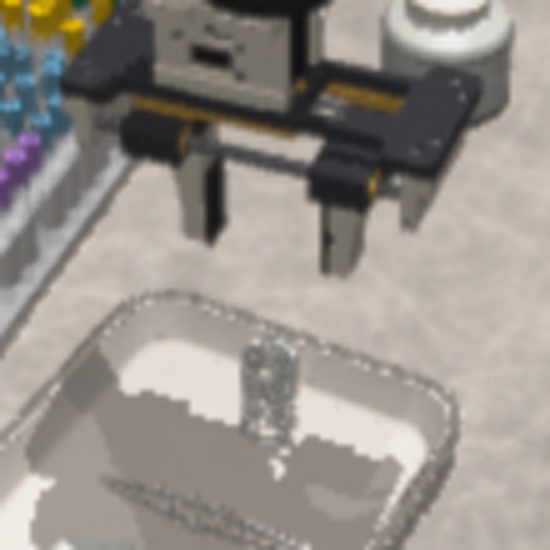

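The two fingers are open above the tray and straddle the spring along world x. The spring's top is at about crop (270,350), and nothing is in the way.

apply_moves(deltas=[{"fingers":60,"delta_pos":[2.7,-1.5,30],"angular":[0,0,0]},{"fingers":60,"delta_pos":[2.7,-1.5,55],"angular":[0,0,0]},{"fingers":60,"delta_pos":[2.7,-1.5,70],"angular":[0,0,0]},{"fingers":60,"delta_pos":[2.7,-1.5,70],"angular":[0,0,0]},{"fingers":20,"delta_pos":[2.7,-1.5,70],"angular":[0,0,0]},{"fingers":20,"delta_pos":[2.7,-1.5,70],"angular":[0,0,0]},{"fingers":20,"delta_pos":[2.7,-1.5,70],"angular":[0,0,0]},{"fingers":20,"delta_pos":[2.7,-1.5,70],"angular":[0,0,0]},{"fingers":20,"delta_pos":[2.7,-1.5,70],"angular":[0,0,0]}])

```text
clock: 4.55
tool_pos: [0.4982, 0.1628, 0.0305]
orientation: [-180.0, 0.0, -90.2]
force: [-0.2, -0.5, -0.7]
opening: 0.0256
gripper_force: 0.0
```

apply_moves(deltas=[{"fingers":20,"delta_pos":[0,0,0],"angular":[0,0,0]},{"fingers":20,"delta_pos":[0,0,0],"angular":[0,0,0]}])

```text
clock: 4.75
tool_pos: [0.4979, 0.1627, 0.03]
orientation: [180.0, -0.0, -90.2]
force: [0.1, 0.1, -1.0]
opening: 0.0204
gripper_force: 0.0
```

```bash
python3 - <<'E'
from h import *
s=ctrl.snapshot("side")[:,:,::-1]
o=ctrl.get_obs();print(o["opening"],o["gripper_force"])
crop(s,265,190,80,80,7,"pics/c6.png")
E
```

```text
0.020021912900856555 0.0
```

View pics/c6.png

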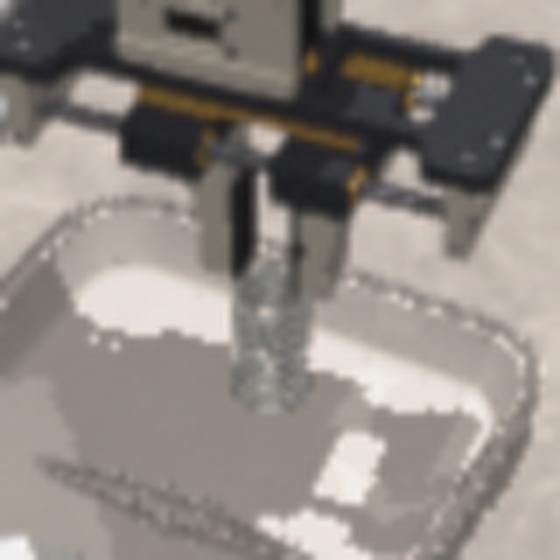

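```bash
python3 - <<'E'
from h import *
o=ctrl.get_obs();p=o["tool_pos"]
f=lambda P:(np.array(proj("side",P))-[265,190])*7
print(f(p),f(p+[.01,0,0]),f(p+[-.01,0,0]),f([.4965,.1615,.058]),f([.4965,.1615,.002]))
# views of spring foot & tips -> solve
for z in(.03,.04,.05,.06): print(z,[at("side",265+u/7,190+v/7,z) for u,v in((240,272),(318,295))])
print(at("side",265+270/7,190+400/7,.002),at("side",265+270/7,190+270/7,.058))
E
```

```text
[273.3667 341.3281] [249.5452 334.8927] [297.2952 347.7924] [277.3318 287.1483] [278.4338 391.6698]
0.03 [array([0.5252, 0.1306, 0.03  ]), array([0.4913, 0.1319, 0.03  ])]
0.04 [array([0.5209, 0.1406, 0.04  ]), array([0.4874, 0.1419, 0.04  ])]
0.05 [array([0.5165, 0.1507, 0.05  ]), array([0.4835, 0.1519, 0.05  ])]
0.06 [array([0.5122, 0.1607, 0.06  ]), array([0.4796, 0.162 , 0.06  ])]
[0.4979 0.167  0.002 ] [0.5028 0.1535 0.058 ]
```

```bash
python3 - <<'E'
from h import *
print((np.array(proj("side",[.4951,.1644,.0988]))-[250,160])*5, "seen ~(275,258)")
print(proj("top",[.2545,.6247,.19]))
t=ctrl.snapshot("top")[:,:,::-1];cv2.imwrite("pics/top2.png",t)
a=cv2.imread("pics/top0.png")
k=lambda c:cv2.resize(c,(400,400),interpolation=cv2.INTER_CUBIC)
cv2.imwrite("pics/c7.png",np.hstack([k(a[230:310,100:180]),k(t[150:230,250:330])]))
E
```

```text
[272.9094 301.9251] seen ~(275,258)
(np.float64(152.51074386280075), np.float64(262.2532423784467))
```

View pics/c7.png

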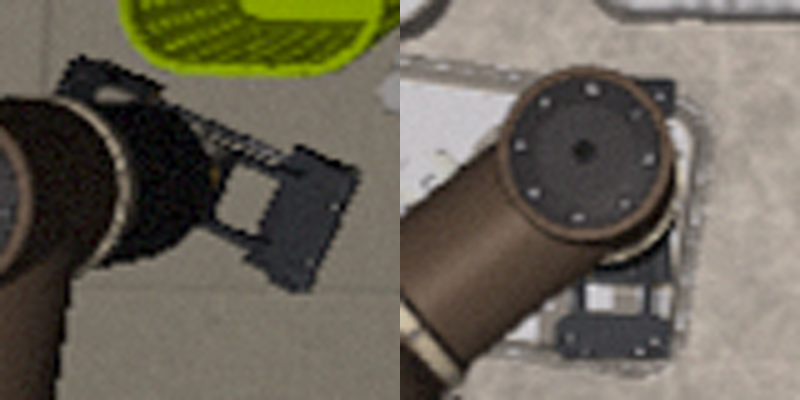

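The top view shows the lower end plate of the gripper centred at crop (617,335). In the side view the same plate is at about (490,115). I'll triangulate it.

```bash
python3 - <<'E'
from h import *
def tri(a,b):
    o1,d1=ray("top",*a);o2,d2=ray("side",*b);q=np.linalg.lstsq(np.c_[d1,-d2],o2-o1,rcond=None)[0]
    p,r=o1+d1*q[0],o2+d2*q[1];return (p+r)/2,np.linalg.norm(p-r)
print(tri((293.4,217),(265+490/7,190+115/7)))
print(at("top",293.4,217,.11),at("top",293.4,217,.14))
E
```

```text
(array([0.4147, 0.158 , 0.1652]), np.float64(0.0016327962638365478))
[0.417  0.1605 0.11  ] [0.4153 0.159  0.14  ]
```

The lateral position is right, but both pictures put the fingertips about 30 mm above the reported TCP, at z≈0.06. That fits with them closing over nothing. I'll reopen and go lower in small steps, watching the force.

apply_moves(deltas=[{"fingers":60,"delta_pos":[0,0,0],"angular":[0,0,0]},{"fingers":60,"delta_pos":[0,0,0],"angular":[0,0,0]},{"fingers":60,"delta_pos":[0,0,0],"angular":[0,0,0]},{"fingers":60,"delta_pos":[0,0,0],"angular":[0,0,0]},{"fingers":60,"delta_pos":[0,0,5],"angular":[0,0,0]},{"fingers":60,"delta_pos":[0,0,10],"angular":[0,0,0]},{"fingers":60,"delta_pos":[0,0,15],"angular":[0,0,0]},{"fingers":60,"delta_pos":[0,0,15],"angular":[0,0,0]}])

```text
clock: 5.65
tool_pos: [0.4973, 0.1622, 0.0139]
orientation: [179.9, -0.1, -90.2]
force: [-1.2, -0.5, 0.1]
opening: 0.0602
gripper_force: 0.0
```

```bash
python3 - <<'E'
from h import *
o=ctrl.get_obs();print(o["joint_pos"],o["orientation"],o["tool_pos"],o["force"])
t=ctrl.snapshot("side")[:,:,::-1];cv2.imwrite("pics/side3.png",t)
# fingertip colour (tan-grey), report lowest rows per column near the tool
s=t[200:270,285:330].astype(int);g=s.mean(2)
for r in range(15,55,2): print(200+r,g[r,::1].astype(int)[:45:2])
E
```

```text
[ 39.5704  17.269  -30.9478  -0.0099 -41.8851 -39.7321] [179.9174  -0.0601 -90.1692] [0.4973 0.1622 0.0139] [-1.175  -0.5317  0.0893]
215 [ 38  61  73  66  79  82 106 147 176 183 187 187 186 184 132  53  54  43
  37  35  53  65  64]
217 [ 37  76 113  87  45  74  98  78  83  92 104 150 176 177  61  45  43  43
  53  55  54  63  65]
219 [111 113 115  62  31 125 197 186 158 111  96  81  73  76  60  60  59  62
  51  41  33  38  50]
221 [158 117 116  57  27  95 163 180 190 191 190 182 141  55  40  48  54  60
  63  75  53  78  66]
223 [164 117 116  58  28 121 148 141 161 189 197 204 202  77  34  34  34  35
  42  94  84  92 115]
225 [172 122 116  75  28 104 156 157 173 152 139 165 196 110  55  37  34  34
  36  92 124 100 114]
227 [186 128 116  74  28  90 160 159 158 131 142 136 154 142 118 105  77  60
  47 156 180 179 121]
229 [224 157 116  71  41 155 163 140 125 130 129 167 165 163 116 111 116 112
 114 189 183 180 117]
231 [225 221 170 126 128 201 178 110 117 130 119 117 141 169 127  80 116 114
 103 148 179 183 147]
233 [225 226 226 224 223 225 217 128 114 136 109 113 142 174 131  96 116 10
[... 313 characters left out ...]
64 162]
241 [138 139 139 139 139 141 146 117 134 155 126 142 206 230 228 227 219 222
 208 188 168 167 166]
243 [139 138 139 138 138 138 133 115 129 156 120 141 189 233 225 217 219 228
 227 227 215 203 180]
245 [140 140 140 139 139 139 133 127 138 156 126 129 161 153 150 140 143 153
 166 217 219 227 223]
247 [140 140 140 140 139 139 138 130 126 147 125 127 153 141 141 140 141 141
 140 140 208 218 225]
249 [139 140 141 140 140 139 139 139 139 142 140 139 218 151 141 141 141 141
 140 139 140 141 150]
251 [140 140 140 140 138 139 139 139 140 140 140 140 220 149 140 141 140 141
 140 140 141 140 140]
253 [139 140 140 140 140 140 139 138 140 140 139 140 202 140 140 140 140 141
 141 141 141 140 144]
```

apply_moves(deltas=[{"fingers":60,"delta_pos":[0,0,3],"angular":[0,0,0]},{"fingers":60,"delta_pos":[0,0,6],"angular":[0,0,0]},{"fingers":60,"delta_pos":[0,0,8],"angular":[0,0,0]},{"fingers":60,"delta_pos":[0,0,8],"angular":[0,0,0]}])

```text
clock: 6.1
tool_pos: [0.4977, 0.1626, 0.0066]
orientation: [180.0, -0.0, -90.2]
force: [0.4, 0.4, -0.4]
opening: 0.0599
gripper_force: 0.0
```

apply_moves(deltas=[{"fingers":60,"delta_pos":[0,0,3],"angular":[0,0,0]},{"fingers":60,"delta_pos":[0,0,5],"angular":[0,0,0]},{"fingers":60,"delta_pos":[0,0,5],"angular":[0,0,0]}])

```text
clock: 6.4
tool_pos: [0.4977, 0.1626, 0.0016]
orientation: [180.0, -0.0, -90.2]
force: [-0.9, -0.2, 0.8]
opening: 0.0601
gripper_force: 0.0
```

```bash
python3 - <<'E'
from h import *
o=ctrl.get_obs();print(o["tool_pos"],o["force"])
t=ctrl.snapshot("side")[:,:,::-1];cv2.imwrite("pics/side4.png",t)
g=t[200:270,285:330].astype(int).mean(2)
for r in range(24,50,2): print(200+r,g[r].astype(int)[:45:2])
E
```

```text
[0.4977 0.1626 0.0016] [-0.8566 -0.2311  0.8308]
224 [149 117 116  57  27 105 155 149 153 138 137 117 102  49  52  57  60  61
  63  94  39  49  42]
226 [172 120 117  57  28 106 159 159 160 160 140 141 154  51  34  35  38  47
  56 135  66 125 111]
228 [206 125 116  60  28 108 162 156 151 129 151 138 172  72  36  35  34  34
  42  73  94  86 116]
230 [226 135 117  74  28 115 167 121 110 134 120 123 154 163 100  72  58  42
  39 145 185 178 120]
232 [225 153 116  71  47 189 204 114 108 132 109 112 138 172 105 112 115 109
  94 156 146 161 116]
234 [215 202 150  95 141 226 219 140 131 178 123 122 138 178 107 106 117 115
 118 161 160 195 100]
236 [140 150 152 202 222 227 220 126 132 138 114 125 157 182 109  96 116 100
 124 160 158 158 155]
238 [139 139 139 155 217 226 221 133 126 122 115 127 179 223 132 113 115  98
 160 163 164 162 160]
240 [138 138 138 139 142 152 154 131 147 129 111 138 218 229 147 116 117 151
 180 171 165 166 164]
242 [139 139 140 140 140 140 136 117 116 134 110 130 217 235 222 206 172 224
 225 215 196 174 169]
244 [139 140 140 139 139 139 135 112 137 147 114 131 131 181 217 151 153 168
 217 220 220 223 209]
246 [140 141 141 140 140 140 136 126 134 143 133 122 167 206 142 141 141 141
 141 143 189 228 225]
248 [141 140 141 140 139 140 140 138 134 160 137 149 175 166 142 143 142 142
 141 140 152 154 154]
```

apply_moves(deltas=[{"fingers":25,"delta_pos":[0,0,0],"angular":[0,0,0]},{"fingers":25,"delta_pos":[0,0,0],"angular":[0,0,0]},{"fingers":25,"delta_pos":[0,0,0],"angular":[0,0,0]},{"fingers":25,"delta_pos":[0,0,0],"angular":[0,0,0]},{"fingers":25,"delta_pos":[0,0,0],"angular":[0,0,0]},{"fingers":25,"delta_pos":[0,0,0],"angular":[0,0,0]}])

```text
clock: 7.05
tool_pos: [0.498, 0.1628, 0.002]
orientation: [-180.0, 0.0, -90.2]
force: [-0.2, 0.2, 0.6]
opening: 0.0282
gripper_force: 29.8
```

The spring is gripped: 29.8 N at an opening of 28.2 mm. I'll lift it and carry it towards the dispenser.

apply_moves(deltas=[{"fingers":25,"delta_pos":[0,0,-20],"angular":[0,0,0]},{"fingers":25,"delta_pos":[0,0,-60],"angular":[0,0,0]},{"fingers":25,"delta_pos":[0,0,-100],"angular":[0,0,0]},{"fingers":25,"delta_pos":[0,0,-140],"angular":[0,0,0]},{"fingers":25,"delta_pos":[0,0,-180],"angular":[0,0,0]},{"fingers":25,"delta_pos":[40,0,-190],"angular":[0,0,0]},{"fingers":25,"delta_pos":[80,0,-190],"angular":[0,0,0]},{"fingers":25,"delta_pos":[120,0,-190],"angular":[0,0,0]},{"fingers":25,"delta_pos":[160,0,-190],"angular":[0,0,0]},{"fingers":25,"delta_pos":[200,0,-190],"angular":[0,0,0]}])

```text
clock: 8.05
tool_pos: [0.4969, -0.0388, 0.1921]
orientation: [-180.0, 0.0, -90.1]
force: [0.8, 0.3, 0.1]
opening: 0.0284
gripper_force: 29.8
```

```bash
python3 - <<'E'
from h import *
t=ctrl.snapshot("side")[:,:,::-1];cv2.imwrite("pics/side5.png",t)
o=ctrl.get_obs();p=o["tool_pos"];print(p,o["orientation"],o["force"],o["opening"],o["gripper_force"])
print("foot",proj("side",p+[0,0,0.0]),"tips",proj("side",p+[0,0,.03]),"top",proj("side",p+[0,0,.056]))
u,v=map(int,proj("side",p))
g=t[v-20:v+22,u-22:u+22].astype(int)
print(u,v)
for r in range(0,42,2): print(v-20+r,g[r].mean(1).astype(int)[::2])
E
```

```text
[ 0.4962 -0.0427  0.192 ] [179.9486  -0.0616 -90.2233] [ 0.1338 -4.2969 -0.9469] 0.028235754972100784 29.842063874239102
foot (np.float64(331.17974914683646), np.float64(150.5054746536955)) tips (np.float64(331.49945414429516), np.float64(141.36970273893942)) top (np.float64(331.78448665551207), np.float64(133.22471898370583))
331 150
130 [174 167 169  82  53  97 104  98  28  48  82  89  83  59 101 105 104 106
 175 177 169 165]
132 [150 128 163 203 183 175 105  99  32  93 109 104 109  68 102 104 102 125
 167 165 163 165]
134 [173 144  86  88 108 126 105  99  50  88  98 104 101  56  75 105  93 152
 168 169 169 168]
136 [172 151 105  95 100  94 105  98  50 114 104 102  98  56  89 106  84 169
 174 172 171 171]
138 [174 150 108  92 108 107  99  96  56 107 117 107 108  64 104 104  90 167
 172 171 171 168]
140 [181 155 132 112 115 114  77 107 115 104 105 104 106  60 103 103 120 178
 175 171 166 163]
142 [213 194 148 123 123 131 110 122 148  98 101 106 105  67  94 101 122 172
 176 172 170 170]
144 [140 146 129 157 134 147 127 136 170 109 114 132 112 105 100 101 127 174
 175 175 177 179]
146
[... 531 characters left out ...]
6 103  90 100 208
 228 199 181 172]
158 [167 189 219 173 173 171 163 164 166 165 170 147 215 227 180 162 203 228
 227 209 170 170]
160 [174 150 194 170 165 162 161 161 166 164 185 121 177 213 225 228 228 226
 213 149 187 166]
162 [173 117 176 153 162 163 162 160 163 155 189 129 106 124 153 184 183 156
 117 136 197 178]
164 [179 124 104 161 164 159 156 159 156 148 191 185 127 118 113 114 111 113
 150 196 201 179]
166 [181 180 171 171 169 164 158 160 156 117 173 196 196 199 169 184 181 209
 203 203 197 148]
168 [180 183 178 174 180 175 170 166 158  91 123 164 194 211 220 227 229 217
 201 188 157 110]
170 [173 176 178 175 176 175 172 172 164  86  91 110 131 154 171 181 184 165
 146 125  88 101]
```

In the image the spring hangs straight, with its foot where expected. I'll carry on to above the stem and let it settle.

apply_moves(deltas=[{"fingers":25,"delta_pos":[35,-3,0],"angular":[0,0,0]},{"fingers":25,"delta_pos":[70,-6,0],"angular":[0,0,0]},{"fingers":25,"delta_pos":[100,-9,0],"angular":[0,0,0]},{"fingers":25,"delta_pos":[120,-11,0],"angular":[0,0,0]},{"fingers":25,"delta_pos":[135,-11,0],"angular":[0,0,0]},{"fingers":25,"delta_pos":[135,-11,0],"angular":[0,0,0]},{"fingers":25,"delta_pos":[135,-11,0],"angular":[0,0,0]}])

```text
clock: 8.8
tool_pos: [0.5077, -0.1724, 0.1917]
orientation: [180.0, 0.0, -90.2]
force: [0.2, -0.2, -0.2]
opening: 0.0286
gripper_force: 29.8
```

```bash
python3 - <<'E'
from h import *
t=ctrl.snapshot("side")[:,:,::-1];cv2.imwrite("pics/side6.png",t)
o=ctrl.get_obs();p=o["tool_pos"];print(o["joint_pos"],p,o["orientation"],o["force"])
print(tool([.508,-.176,.165]))
print("foot",proj("side",p),"bandtop",proj("side",p+[0,0,.056]),"stem",proj("side",[.508,-.177,.149]))
g=t[110:166,322:362].astype(int)
for r in range(0,56,2): print(110+r,g[r].mean(1).astype(int)[::2])
E
```

```text
[  2.239    7.4399 -16.7324  -0.0115 -65.8412  -2.4102] [ 0.5078 -0.172   0.1918] [179.986    0.0099 -90.1759] [-0.4859  1.0109 -0.3721]
[ 3.9886 -0.1752 26.8223]
foot (np.float64(341.4615022595219), np.float64(128.63765543666884)) bandtop (np.float64(342.2940663122744), np.float64(112.06956087921685)) stem (np.float64(341.303238393885), np.float64(139.9586319377516))
110 [117 117 114 115 114 108 105  55  58  96  89 109 105 101 105 104 113 173
 162 148]
112 [143 136 122 119 112 107 106  47 106 108 107 110  78  76 106  85  92 112
 131 154]
114 [134 160 173 184 163 110 105  46 110 106 102 108  58  89 104  87  98 103
 107 100]
116 [ 90  97 100 106 115 104 100  43  96 109 115 111  64 104 102  89  99 113
 116 116]
118 [104  76  75  79  81  85  91  57  96 105 103 108  65 103 103 144 122 134
 120 119]
120 [ 80  77  84  82  77  97  77  91  96 101 104  97  76  78  94 129 152 169
 178 183]
122 [ 98  78  76  78  78  80  79 103  93  76  85  83  92  77  82  83  93  95
 102 111]
124 [171 139 121 123 130 109  84 104  87  95 100  78 104  80 110  77  99  77
  75  83]
126 [107 163 174 120 101 108 132 
[... 1006 characters left out ...]
174]
150 [137 138 127 146 137 126 129 101 114 115 168 167 168 172 173 174 177 174
 174 173]
152 [104 136 143 135 143 135 133 108  88 108 127 169 171 174 176 170 171 171
 174 171]
154 [163 127 129 116 117 122 189 207 106  76 109 208 176 183 177 169 169 172
 172 172]
156 [166 171 171 170 173 173 212 199  73 113 109 220 218 185 178 170 166 173
 173 172]
158 [164 167 167 170 167 131 137 135 119 134 132 147 200 171 172 172 172 170
 171 169]
160 [162 164 168 157 166 111 135 142 140 138 139 138 135 171 172 164 163 167
 171 168]
162 [150 154 154 115 121 109 108 119 131 134 126 109 106 190 182 173 168 170
 172 171]
164 [147 150 105 115 122 120 114 117 114 111 109 111 126 183 184 150 174 175
 175 174]
```

```bash
python3 - <<'E'
from h import *
for f in("pics/side6.png","pics/side1.png"):
    t=cv2.imread(f).astype(int)
    for r in (140,143,146): print(f[5:10],r,list(zip(range(333,346),t[r,333:346].mean(1).astype(int))))
t=cv2.imread("pics/side6.png").astype(int)
for r in (114,116,118,127,128,129): print(r,list(zip(range(332,352),t[r,332:352].mean(1).astype(int))))
E
```

```text
side6 140 [(333, np.int64(86)), (334, np.int64(93)), (335, np.int64(87)), (336, np.int64(107)), (337, np.int64(105)), (338, np.int64(103)), (339, np.int64(103)), (340, np.int64(124)), (341, np.int64(140)), (342, np.int64(175)), (343, np.int64(179)), (344, np.int64(178)), (345, np.int64(177))]
side6 143 [(333, np.int64(94)), (334, np.int64(100)), (335, np.int64(95)), (336, np.int64(102)), (337, np.int64(103)), (338, np.int64(102)), (339, np.int64(102)), (340, np.int64(110)), (341, np.int64(124)), (342, np.int64(166)), (343, np.int64(173)), (344, np.int64(176)), (345, np.int64(179))]
side6 146 [(333, np.int64(110)), (334, np.int64(109)), (335, np.int64(100)), (336, np.int64(103)), (337, np.int64(102)), (338, np.int64(102)), (339, np.int64(104)), (340, np.int64(113)), (341, np.int64(129)), (342, np.int64(164)), (343, np.int64(167)), (344, np.int64(166)), (345, np.int64(165))]
side1 140 [(333, np.int64(84)), (334, np.int64(90)), (335, np.int64(84)), (336, np.int64(104)), (337, np.int64(101)), (338, np.int64(100)), (339, np.int64(104)), (340, np.int64(134)), (341, np.int64(150)), (342, np
[... 2600 characters left out ...]
np.int64(142)), (341, np.int64(135)), (342, np.int64(140)), (343, np.int64(147)), (344, np.int64(125)), (345, np.int64(103)), (346, np.int64(110)), (347, np.int64(115)), (348, np.int64(117)), (349, np.int64(113)), (350, np.int64(114)), (351, np.int64(85))]
129 [(332, np.int64(101)), (333, np.int64(121)), (334, np.int64(119)), (335, np.int64(110)), (336, np.int64(107)), (337, np.int64(99)), (338, np.int64(125)), (339, np.int64(129)), (340, np.int64(134)), (341, np.int64(126)), (342, np.int64(106)), (343, np.int64(113)), (344, np.int64(138)), (345, np.int64(130)), (346, np.int64(148)), (347, np.int64(167)), (348, np.int64(171)), (349, np.int64(144)), (350, np.int64(135)), (351, np.int64(118))]
```

apply_moves(deltas=[{"fingers":25,"delta_pos":[3.5,-1.2,10],"angular":[0,0,0]},{"fingers":25,"delta_pos":[3.5,-1.2,25],"angular":[0,0,0]},{"fingers":25,"delta_pos":[3.5,-1.2,35],"angular":[0,0,0]},{"fingers":25,"delta_pos":[3.5,-1.2,45],"angular":[0,0,0]},{"fingers":25,"delta_pos":[3.5,-1.2,50],"angular":[0,0,0]},{"fingers":25,"delta_pos":[3.5,-1.2,50],"angular":[0,0,0]},{"fingers":25,"delta_pos":[3.5,-1.2,50],"angular":[0,0,0]}])

```text
clock: 9.55
tool_pos: [0.5095, -0.1759, 0.1422]
orientation: [-180.0, -0.0, -90.2]
force: [0.1, -0.7, -0.5]
opening: 0.0285
gripper_force: 29.8
```

apply_moves(deltas=[{"fingers":25,"delta_pos":[0,0,10],"angular":[0,0,0]},{"fingers":25,"delta_pos":[0,0,20],"angular":[0,0,0]},{"fingers":25,"delta_pos":[0,0,30],"angular":[0,0,0]},{"fingers":25,"delta_pos":[0,0,35],"angular":[0,0,0]},{"fingers":25,"delta_pos":[0,0,35],"angular":[0,0,0]},{"fingers":25,"delta_pos":[0,0,35],"angular":[0,0,0]}])

```text
clock: 10.15
tool_pos: [0.5093, -0.1759, 0.1069]
orientation: [180.0, -0.0, -90.2]
force: [1.0, -0.4, 0.4]
opening: 0.0283
gripper_force: 29.8
```

```bash
python3 - <<'E'
from h import *
t=ctrl.snapshot("side")[:,:,::-1];cv2.imwrite("pics/side7.png",t)
o=ctrl.get_obs();print(o["tool_pos"],o["force"],o["moment"])
g=t[120:175,320:365]
cv2.imwrite("pics/c8.png",np.hstack([cv2.resize(g,(490,600),interpolation=cv2.INTER_CUBIC)]))
E
```

```text
[ 0.5095 -0.1759  0.1072] [ 0.7163  0.1928 -0.5622] [ 0.0689 -0.0366  0.0171]
```

View pics/c8.png

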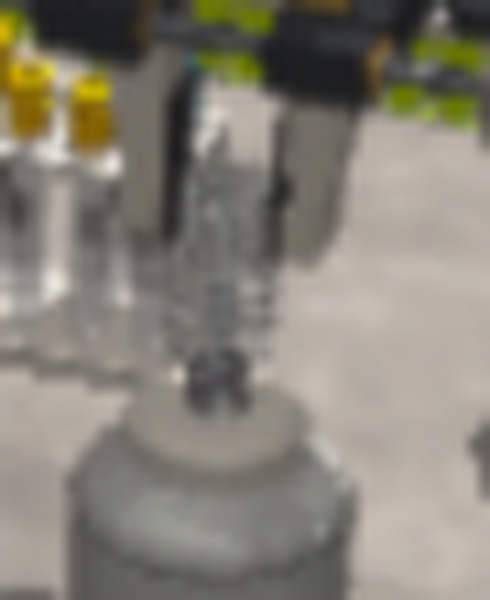

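The spring is threaded on the stem: its axis is at about crop (222,270), the collar at (218,380), and there is no side force. Next I'll lower it to the snag.

apply_moves(deltas=[{"fingers":25,"delta_pos":[0,0,4],"angular":[0,0,0]},{"fingers":25,"delta_pos":[0,0,8],"angular":[0,0,0]},{"fingers":25,"delta_pos":[0,0,12],"angular":[0,0,0]},{"fingers":25,"delta_pos":[0,0,12],"angular":[0,0,0]},{"fingers":25,"delta_pos":[0,0,12],"angular":[0,0,0]},{"fingers":25,"delta_pos":[0,0,12],"angular":[0,0,0]}])

```text
clock: 10.8
tool_pos: [0.5091, -0.1759, 0.0951]
orientation: [180.0, -0.0, -90.2]
force: [-1.2, -1.5, 1.9]
opening: 0.0285
gripper_force: 29.9
```

```bash
cat > f.py <<'E'
from h import *
import sys
F=[];M=[]
for i in range(3):
    t=ctrl.snapshot("side");o=ctrl.get_obs();F.append(o["force"]);M.append(o["moment"])
print(o["clock"],o["tool_pos"],"F",np.mean(F,0),"sd",np.std(F,0),"M",np.mean(M,0),o["joint_pos"][5],o["orientation"])
g=t[145:175,328:356].mean(2).astype(int)
if len(sys.argv)>1:
    for r in range(0,30): print(145+r,g[r])
E
python3 f.py 1
```

```text
10.95 [ 0.5091 -0.1759  0.0951] F [-0.0755 -0.491   0.9857] sd [0.8173 0.2297 0.2289] M [-0.2083  0.0751  0.0064] -1.9672382062554472 [179.9988  -0.0038 -90.1616]
145 [120 122 146 147 112 103  93  78  97 119 108 106 120 113 111 112  75  78
 105 109 107 109 146 178 182 180 178 182]
146 [127 134 158 171 126 113 109 102 108 109 103 109 122 119 120 105  77  82
 107 111 114 137 174 182 184 184 182 182]
147 [126 137 160 186 143 131 126 114 117  94 102 103 116 122 125 120  86 109
 129 135 138 169 185 186 189 191 187 184]
148 [128 129 137 145 130 129 128 116 112 118 105 105 112 122 136 134 111 145
 168 177 181 187 187 187 188 189 189 185]
149 [136 131 139 138 129 128 123 113 103 111  99 100 105 108 102 124 120 145
 171 177 180 181 181 182 183 186 186 183]
150 [149 138 140 139 129 130 131 116 105 102 102 110 114 114 106 116 128 140
 170 175 176 176 177 178 179 181 181 179]
151 [141 141 141 138 130 132 142 105 110 105  99 115 116 121 103 116 116 146
 171 175 176 177 178 177 175 176 176 177]
152 [138 142 146 143 138 135 134 114 124 100  91 123 121 110  98 128 128 166
 174 177 178 179 179 176 17
[... 1932 characters left out ...]
104 116 124 131 138 144 148 152 154 153 151 138 131 124 120 118
 117 112 110 115  88  91 146 184 187 187]
170 [ 88  87  92 103 108 116 123 128 132 136 140 141 143 140 132 119 113 112
 112 100  96  85  81 101 157 181 185 186]
171 [ 90  92  93  90  90  97 106 111 114 117 121 123 124 124 119 109 102 102
  96  83  89  87  86 102 156 178 182 183]
172 [ 89  93  94  96  96  89  85  90  96  95  99 107 108 107  99  94  86  89
  84  91  91  89  88 100 151 174 177 179]
173 [ 89  92  94  97  99  98  98  98  99  92  92  92  93  93  93  99  99  99
  96  93  92  90  87  98 143 163 166 167]
174 [ 90  92  95  97  98  99 100  99 101 101 100  99 101 100 100 101 102 102
  99  95  93  91  88 103 156 163 166 167]
```

It has snagged at z≈0.100, with about 5 mm of compression and roughly 1.4 N. I'll press 2 mm more and turn.

apply_moves(deltas=[{"fingers":25,"delta_pos":[0,0,2],"angular":[0,0,0]},{"fingers":25,"delta_pos":[0,0,2],"angular":[0,0,5]},{"fingers":25,"delta_pos":[0,0,2],"angular":[0,0,10]},{"fingers":25,"delta_pos":[0,0,2],"angular":[0,0,15]},{"fingers":25,"delta_pos":[0,0,2],"angular":[0,0,15]}])

```text
clock: 11.45
tool_pos: [0.5086, -0.1761, 0.0928]
orientation: [179.9, -0.0, -105.2]
force: [-2.1, -0.8, 2.4]
opening: 0.0281
gripper_force: 29.8
```

```bash
python3 f.py
```

```text
11.6 [ 0.5088 -0.176   0.0929] F [-1.4677 -1.9293  2.5394] sd [0.3123 0.105  0.4525] M [-0.7234  0.7188  0.0384] -16.8329953049021 [ 179.9632   -0.0182 -105.0329]
```

apply_moves(deltas=[{"fingers":25,"delta_pos":[0,0,0],"angular":[0,0,5]},{"fingers":25,"delta_pos":[0,0,0],"angular":[0,0,10]},{"fingers":25,"delta_pos":[0,0,0],"angular":[0,0,15]},{"fingers":25,"delta_pos":[0,0,0],"angular":[0,0,15]}])

```text
clock: 12.0
tool_pos: [0.5091, -0.1758, 0.0929]
orientation: [180.0, 0.0, -120.2]
force: [-1.3, -1.1, 2.2]
opening: 0.0282
gripper_force: 29.9
```

```bash
python3 f.py
```

```text
12.15 [ 0.5092 -0.1757  0.0929] F [-2.0507 -0.834   2.7853] sd [0.489  0.1599 0.0909] M [-0.3401  0.5956 -0.0067] -31.793011245862562 [ 179.9952    0.0038 -119.984 ]
```

apply_moves(deltas=[{"fingers":25,"delta_pos":[0,0,0],"angular":[0,0,5]},{"fingers":25,"delta_pos":[0,0,0],"angular":[0,0,10]},{"fingers":25,"delta_pos":[0,0,0],"angular":[0,0,15]},{"fingers":25,"delta_pos":[0,0,0],"angular":[0,0,15]}])

```text
clock: 12.55
tool_pos: [0.5092, -0.1757, 0.0929]
orientation: [180.0, 0.0, -135.1]
force: [-1.3, -0.5, 2.4]
opening: 0.0285
gripper_force: 29.9
```

```bash
python3 f.py
```

```text
12.7 [ 0.5093 -0.1757  0.093 ] F [-1.4648 -0.704   2.779 ] sd [0.2464 0.0948 0.4258] M [-0.1072  0.5927  0.0242] -46.78085541541475 [-179.9993    0.0075 -134.9708]
```

apply_moves(deltas=[{"fingers":25,"delta_pos":[0,0,0],"angular":[0,0,5]},{"fingers":25,"delta_pos":[0,0,0],"angular":[0,0,10]},{"fingers":25,"delta_pos":[0,0,0],"angular":[0,0,15]},{"fingers":25,"delta_pos":[0,0,0],"angular":[0,0,15]}])

```text
clock: 13.1
tool_pos: [0.5092, -0.1757, 0.093]
orientation: [180.0, 0.0, -150.1]
force: [-2.0, 0.6, 3.3]
opening: 0.0284
gripper_force: 29.9
```

```bash
python3 f.py
```

```text
13.25 [ 0.5093 -0.1758  0.093 ] F [-1.7722  0.1501  2.5651] sd [0.8051 0.679  0.386 ] M [0.0819 0.4663 0.0318] -61.77682016783261 [-179.9952    0.0126 -149.9663]
```

apply_moves(deltas=[{"fingers":25,"delta_pos":[0,0,0],"angular":[0,0,5]},{"fingers":25,"delta_pos":[0,0,0],"angular":[0,0,10]},{"fingers":25,"delta_pos":[0,0,0],"angular":[0,0,15]},{"fingers":25,"delta_pos":[0,0,0],"angular":[0,0,15]}])

```text
clock: 13.65
tool_pos: [0.5094, -0.1757, 0.0928]
orientation: [180.0, 0.0, -165.1]
force: [-0.4, -1.0, -0.5]
opening: 0.0284
gripper_force: 29.8
```

```bash
python3 f.py
```

```text
13.8 [ 0.5093 -0.1757  0.0928] F [-0.0889 -0.0976 -0.6027] sd [0.384  0.2459 0.4264] M [ 0.0296 -0.1562  0.0148] -76.77547238963545 [ 179.9939    0.0039 -164.9696]
```

It dropped through the upper ring, since Fz went back to the baseline. Now I'll press onto the lower ring and turn about 45°.

apply_moves(deltas=[{"fingers":25,"delta_pos":[0,0,3],"angular":[0,0,0]},{"fingers":25,"delta_pos":[0,0,6],"angular":[0,0,0]},{"fingers":25,"delta_pos":[0,0,8],"angular":[0,0,0]},{"fingers":25,"delta_pos":[0,0,8],"angular":[0,0,0]},{"fingers":25,"delta_pos":[0,0,8],"angular":[0,0,6]},{"fingers":25,"delta_pos":[0,0,8],"angular":[0,0,12]},{"fingers":25,"delta_pos":[0,0,8],"angular":[0,0,18]},{"fingers":25,"delta_pos":[0,0,8],"angular":[0,0,18]}])

```text
clock: 14.6
tool_pos: [0.5091, -0.1757, 0.085]
orientation: [180.0, -0.0, 176.8]
force: [-0.8, 1.2, 3.1]
opening: 0.0284
gripper_force: 29.9
```

```bash
python3 f.py
```

```text
14.75 [ 0.5092 -0.1758  0.085 ] F [-0.6263  0.2957  2.1651] sd [0.4039 0.5976 0.1903] M [0.2756 0.0428 0.0238] -94.79907218534676 [179.9971   0.004  177.0064]
```

Fz is about 2.6 N above the baseline, so it is resting on the lower ring. I'll keep turning.

apply_moves(deltas=[{"fingers":25,"delta_pos":[0,0,0],"angular":[0,0,5]},{"fingers":25,"delta_pos":[0,0,0],"angular":[0,0,10]},{"fingers":25,"delta_pos":[0,0,0],"angular":[0,0,15]},{"fingers":25,"delta_pos":[0,0,0],"angular":[0,0,15]}])

```text
clock: 15.15
tool_pos: [0.5093, -0.1759, 0.085]
orientation: [-180.0, 0.0, 161.9]
force: [-0.6, 0.8, 2.5]
opening: 0.0284
gripper_force: 29.9
```

```bash
python3 f.py
```

```text
15.3 [ 0.5093 -0.1759  0.085 ] F [-0.3048  0.2162  2.6138] sd [0.4303 0.4071 0.0955] M [ 0.0829 -0.0225  0.0185] -109.7796115257684 [-179.9975    0.0136  162.0291]
```

apply_moves(deltas=[{"fingers":25,"delta_pos":[0,0,0],"angular":[0,0,5]},{"fingers":25,"delta_pos":[0,0,0],"angular":[0,0,10]},{"fingers":25,"delta_pos":[0,0,0],"angular":[0,0,13]},{"fingers":25,"delta_pos":[0,0,0],"angular":[0,0,13]}])

```text
clock: 15.7
tool_pos: [0.5094, -0.1758, 0.0849]
orientation: [180.0, 0.0, 148.9]
force: [1.0, 0.5, -0.8]
opening: 0.0285
gripper_force: 29.8
```

```bash
python3 f.py
```

```text
15.85 [ 0.5093 -0.1758  0.0849] F [1.0802 0.0625 0.8282] sd [0.1111 0.3598 0.5653] M [ 0.0835 -0.4582 -0.0061] -122.82616255375359 [179.9961   0.0066 148.9809]
```

apply_moves(deltas=[{"fingers":25,"delta_pos":[0,0,2],"angular":[0,0,4]},{"fingers":25,"delta_pos":[0,0,2],"angular":[0,0,0]},{"fingers":25,"delta_pos":[0,0,2],"angular":[0,0,-4]},{"fingers":25,"delta_pos":[0,0,0],"angular":[0,0,0]},{"fingers":25,"delta_pos":[0,0,-3],"angular":[0,0,0]},{"fingers":25,"delta_pos":[0,0,-3],"angular":[0,0,0]}])

```text
clock: 16.45
tool_pos: [0.5093, -0.1759, 0.0883]
orientation: [180.0, 0.0, 149.0]
force: [0.2, 0.1, -0.1]
opening: 0.0285
gripper_force: 29.8
```

```bash
python3 f.py
```

```text
16.6 [ 0.5092 -0.1758  0.0879] F [0.6851 0.2278 0.5684] sd [0.098  0.1631 0.1168] M [ 0.0872 -0.5385  0.0163] -122.89273847876701 [179.9937   0.0052 148.9127]
```

Fz fell from about 2.6 N to the baseline, so the foot is home on the seat. I'll release the spring and go straight up.

apply_moves(deltas=[{"fingers":32,"delta_pos":[0,0,0],"angular":[0,0,0]},{"fingers":40,"delta_pos":[0,0,0],"angular":[0,0,0]},{"fingers":60,"delta_pos":[0,0,0],"angular":[0,0,0]},{"fingers":60,"delta_pos":[0,0,0],"angular":[0,0,0]},{"fingers":60,"delta_pos":[0,0,-10],"angular":[0,0,0]},{"fingers":60,"delta_pos":[0,0,-40],"angular":[0,0,0]},{"fingers":60,"delta_pos":[0,0,-80],"angular":[0,0,0]},{"fingers":60,"delta_pos":[0,0,-100],"angular":[0,0,0]},{"fingers":60,"delta_pos":[0,0,-100],"angular":[0,0,0]}])

```text
clock: 17.5
tool_pos: [0.5113, -0.1762, 0.1924]
orientation: [179.8, 0.4, 148.9]
force: [-0.1, 0.5, -1.0]
opening: 0.0601
gripper_force: 0.0
```

```bash
python3 f.py; python3 - <<'E'
from h import *
t=ctrl.snapshot("side")[:,:,::-1];cv2.imwrite("pics/side8.png",t)
b=cv2.imread("pics/side1.png")
d=cv2.absdiff(t,b).max(2)
print("exp top",proj("side",[.509,-.177,.141]),proj("side",[.509,-.177,.085]),"stem tip",proj("side",[.509,-.177,.149]))
for r in range(130,163): print(r,"".join("%4d"%x for x in d[r,328:352]))
print(tool([.5345,.3065,.19]))
E
```

```text
17.65 [ 0.5088 -0.1757  0.1878] F [ 0.2063 -0.3468 -0.3693] sd [0.1961 0.1929 0.4179] M [-0.0007 -0.1339  0.012 ] -122.96825650787078 [179.9907  -0.0227 148.8288]
exp top (np.float64(340.8878862648191), np.float64(142.10341017948568)) (np.float64(340.13127983247), np.float64(157.10951883520778)) stem tip (np.float64(340.99909795291563), np.float64(139.89769978104002))
130    3   4   4   3   3   4   3   4   4   3   5   6   6   6   6   4   6   6   5   6   5   5   4   5
131    4   3   3   4   3   3   3   3   2   3   5   5   5   4   5   5   5   5   5   5   5   6   5   5
132    2   3   4   5   5   3   4   4   2   5   5   6   4   5   4   5   5   6   5   4   5   5   5   5
133    3   4   5   7   3   3   4   4   5   5   6   3   4   4   5   5   5   5   4   5   5   5   4   4
134    4   5   5   4   4   3   4   5   5   4   5   4   5   5   5   5   4   5   4   5   5   6   6   5
135    5   6   6   5   4   4   4   4   6   4   3   4   3   4   4   5   5   5   5   5   5   5   5   5
136    4   3   5   3   5   5   6   5   5   3   2   4   4   5   5   5   5   5   5   5   5   4   4   5
137    3   3   3   3  
[... 1932 characters left out ...]
5  81   6  42  27   7  14  11  77  94  79  63  34   3   4   5   4
157    5   5   3  10  61  79  84  84  62  10   4  15  28  20  56  94  93  82  67  53  15   4   5   5
158    5   2   8  15  56  62  79  79  77  54  43  38  35  62 102 100  92  70  63  55  19   3   6   5
159    3  17  46  20  30  21  61  60  58  64  82  85  92  95  97  75  72  68  58  49  23   7   3   5
160   14  53  53   9   3   8  37  29   4  35  50  44  57  69  71  70  64  57  44  23  39  36   8   3
161   48  60  52   7   3   1   4   8  16  11  10  12   7   6  17  56  58  45  14  13  46  53  39   6
162   58  59  50   5   3   4   3   6  10  11  13  13   7   5   1  18  13   7   4  19  51  58  58  27
[227.3586 426.051   -2.5751]
```

The picture difference shows the spring standing round the stem, columns 336–345, with its rim starting at row 139–140. That is the height expected for a spring fully home. Next I'll fetch the cap.

apply_moves(deltas=[{"fingers":60,"delta_pos":[19,35,0],"angular":[0,0,-7]},{"fingers":60,"delta_pos":[38,71,0],"angular":[0,0,-14]},{"fingers":60,"delta_pos":[57,107,0],"angular":[0,0,-21]},{"fingers":60,"delta_pos":[76,142,0],"angular":[0,0,-28]},{"fingers":60,"delta_pos":[95,178,0],"angular":[0,0,-35]},{"fingers":60,"delta_pos":[114,213,0],"angular":[0,0,-42]},{"fingers":60,"delta_pos":[133,249,0],"angular":[0,0,-49]},{"fingers":60,"delta_pos":[152,284,0],"angular":[0,0,-56]},{"fingers":60,"delta_pos":[171,320,0],"angular":[0,0,-63]},{"fingers":60,"delta_pos":[190,356,0],"angular":[0,0,-70]}])

```text
clock: 18.7
tool_pos: [0.5302, 0.2284, 0.1869]
orientation: [-180.0, -0.1, -140.9]
force: [1.0, -0.2, 0.2]
opening: 0.0602
gripper_force: 0.0
```

```bash
python3 f.py; python3 -c "
from h import *
print(tool([.5345,.3065,.04]))"
```

```text
18.85 [0.5302 0.2289 0.1862] F [0.4183 1.4625 0.1169] sd [1.048  2.7817 1.1772] M [ 0.2745 -0.301   0.0263] -93.71041348367324 [-179.998    -0.1641 -140.9729]
[-52.6543  57.5885 146.0881]
```

apply_moves(deltas=[{"fingers":60,"delta_pos":[-27,29,0],"angular":[0,0,-6]},{"fingers":60,"delta_pos":[-53,57.5,20],"angular":[0,0,-6]},{"fingers":60,"delta_pos":[-53,57.5,65],"angular":[0,0,-6]},{"fingers":60,"delta_pos":[-53,57.5,110],"angular":[0,0,-6]},{"fingers":60,"delta_pos":[-53,57.5,145],"angular":[0,0,-6]},{"fingers":60,"delta_pos":[-53,57.5,155],"angular":[0,0,-6]},{"fingers":60,"delta_pos":[-53,57.5,155],"angular":[0,0,-6]}])

```text
clock: 19.55
tool_pos: [0.5354, 0.3035, 0.0314]
orientation: [-180.0, -0.2, -135.2]
force: [-0.7, 0.5, 1.5]
opening: 0.0599
gripper_force: 0.0
```

```bash
python3 - <<'E'
from h import *
t=ctrl.snapshot("side")[:,:,::-1];cv2.imwrite("pics/side9.png",t)
o=ctrl.get_obs();p=o["tool_pos"];print(p,o["orientation"],o["force"])
print(tool([.5345,.3065,-.025]))
e=lambda s:p+[s*.03*.707,-s*.03*.707,.031]
print("tips exp",proj("side",e(1)),proj("side",e(-1)),"cap top",proj("side",[.5345,.3065,.025]))
g=t[228:292,240:304].mean(2).astype(int)
for r in range(0,64,2): print(228+r,"".join("%4d"%x for x in g[r,::2]))
E
```

```text
[0.5365 0.3046 0.0333] [-179.9703   -0.04   -135.1945] [-0.0348 -0.9211  0.6032]
[ 0.0318  2.7547 58.3443]
tips exp (np.float64(263.84438077549817), np.float64(254.00328902923945)) (np.float64(271.994412689392), np.float64(270.41655791086316)) cap top (np.float64(269.1614575951195), np.float64(273.6248670722663))
228  201 192  55  39  41  45  48 106 127 113  60  23  23  23  22  20  23  75 114 140 215 223 226 222 206 189 183 180 175 174 174 173
230  140 165  93  35  70  78  72  59 136 114  70  23  24  23  38  41  45  53  76 114 236 237 237 237 236 231 220 201 185 180 179 177
232  116 114 104  44  76  73  57  54 105 120  86  31  55  83  82  53  40  38  39  53 225 236 236 237 237 237 236 235 228 215 194 183
234  127 122 126  79  79  83  70 162  73 107  95  41  45  43  40  34  36  41  37  41 127 235 236 237 237 237 237 237 237 237 234 223
236  141 142 183 197 194 181  70  99 122  45  41  36  34  34  40  82 142 181 100  45  66 170 237 238 238 238 237 237 238 238 237 237
238  190 197 199 203 193 194 105  72 155  42  39  34  34  55 145 215 237 237 189  68  58  91 225 229 237 237 237 237 237
[... 2770 characters left out ...]
238 238 239 239 239 239 239 239 239
282  141 142 142 142 141 142 142 142 143 137 104 108 111 112 111 109 105 100 109 224 231 231 237 239 239 239 239 239 239 239 239 239
284  142 141 142 141 141 142 141 142 142 142 114 107 109 109 108 107 105 104 192 231 230 231 233 239 239 239 239 239 239 239 239 239
286  146 142 141 141 142 142 142 142 142 142 141 122 114 111 110 111 116 139 169 230 231 231 232 234 239 239 239 239 238 238 237 236
288  158 143 142 142 142 141 143 141 141 143 143 143 141 139 140 141 142 142 144 217 180 230 232 237 239 239 239 239 236 232 231 231
290  161 157 140 141 141 142 143 143 142 142 143 143 142 143 144 144 143 144 143 144 144 174 231 232 238 239 239 237 234 235 237 232
```

apply_moves(deltas=[{"fingers":68,"delta_pos":[0,2.5,0],"angular":[0,0,0]},{"fingers":68,"delta_pos":[0,2.5,10],"angular":[0,0,0]},{"fingers":68,"delta_pos":[0,2.5,20],"angular":[0,0,0]},{"fingers":68,"delta_pos":[0,2.5,30],"angular":[0,0,0]},{"fingers":68,"delta_pos":[0,2.5,40],"angular":[0,0,0]},{"fingers":68,"delta_pos":[0,2.5,47],"angular":[0,0,0]},{"fingers":68,"delta_pos":[0,2.5,47],"angular":[0,0,0]}])

```text
clock: 20.3
tool_pos: [0.5336, 0.3062, -0.0157]
orientation: [180.0, -0.1, -135.2]
force: [0.2, 0.3, 0.3]
opening: 0.0681
gripper_force: 0.0
```

```bash
python3 f.py;python3 -c "
from h import *
print(tool([.5345,.3065,-.025]))"
```

```text
20.45 [ 0.5345  0.307  -0.0139] F [-0.0408  0.2542  0.1927] sd [0.2706 0.4711 0.1906] M [ 0.0692 -0.1395  0.0056] -93.17444765159641 [-179.9924    0.0076 -135.1569]
[ 0.3563 -0.376  11.0699]
```

apply_moves(deltas=[{"fingers":68,"delta_pos":[0,0,5],"angular":[0,0,0]},{"fingers":68,"delta_pos":[0,0,9],"angular":[0,0,0]},{"fingers":68,"delta_pos":[0,0,9],"angular":[0,0,0]},{"fingers":45,"delta_pos":[0,0,9],"angular":[0,0,0]},{"fingers":45,"delta_pos":[0,0,9],"angular":[0,0,0]},{"fingers":45,"delta_pos":[0,0,9],"angular":[0,0,0]},{"fingers":45,"delta_pos":[0,0,9],"angular":[0,0,0]},{"fingers":45,"delta_pos":[0,0,9],"angular":[0,0,0]}])

```text
clock: 21.25
tool_pos: [0.5344, 0.307, -0.0229]
orientation: [-180.0, 0.0, -135.2]
force: [0.0, -0.2, 1.0]
opening: 0.0481
gripper_force: 30.0
```

The cap is gripped at 48.1 mm and 30 N. I'll lift it and carry it over.

apply_moves(deltas=[{"fingers":45,"delta_pos":[0,0,-20],"angular":[0,0,0]},{"fingers":45,"delta_pos":[0,0,-60],"angular":[0,0,0]},{"fingers":45,"delta_pos":[0,0,-105],"angular":[0,0,0]},{"fingers":45,"delta_pos":[0,0,-150],"angular":[0,0,0]},{"fingers":45,"delta_pos":[15,-14,-190],"angular":[0,0,0]},{"fingers":45,"delta_pos":[45,-41,-200],"angular":[0,0,0]},{"fingers":45,"delta_pos":[78,-70,-200],"angular":[0,0,0]},{"fingers":45,"delta_pos":[111,-100,-200],"angular":[0,0,0]},{"fingers":45,"delta_pos":[144,-130,-200],"angular":[0,0,0]},{"fingers":45,"delta_pos":[177,-160,-200],"angular":[0,0,0]}])

```text
clock: 22.25
tool_pos: [0.5209, 0.067, 0.1771]
orientation: [180.0, 0.0, -135.1]
force: [0.8, -0.2, -1.1]
opening: 0.0482
gripper_force: 30.0
```

apply_moves(deltas=[{"fingers":45,"delta_pos":[33,-30,0],"angular":[0,0,0]},{"fingers":45,"delta_pos":[66,-60,0],"angular":[0,0,0]},{"fingers":45,"delta_pos":[99,-90,0],"angular":[0,0,0]},{"fingers":45,"delta_pos":[130,-118,0],"angular":[0,0,0]},{"fingers":45,"delta_pos":[155,-140,0],"angular":[0,0,0]},{"fingers":45,"delta_pos":[172,-155,0],"angular":[0,0,0]},{"fingers":45,"delta_pos":[180,-162,0],"angular":[0,0,0]},{"fingers":45,"delta_pos":[180,-162,0],"angular":[0,0,0]},{"fingers":45,"delta_pos":[180,-162,0],"angular":[0,0,0]}])

```text
clock: 23.15
tool_pos: [0.5081, -0.1728, 0.1769]
orientation: [180.0, 0.0, -135.2]
force: [0.7, -0.5, -1.4]
opening: 0.0476
gripper_force: 30.0
```

```bash
python3 f.py; python3 - <<'E'
from h import *
t=ctrl.snapshot("side")[:,:,::-1];cv2.imwrite("pics/side10.png",t)
b=cv2.imread("pics/side8.png")
o=ctrl.get_obs();p=o["tool_pos"];print(tool([.509,-.1765,.135]),o["opening"])
print("skirt ctr",proj("side",p+[0,0,.025]),"top",proj("side",p+[0,0,.048]),"stem",proj("side",[.509,-.1765,.149]))
g=t.mean(2).astype(int)
for r in range(106,150): print(r,"".join("%4d"%x for x in g[r,326:360]))
E
```

```text
23.3 [ 0.5084 -0.1722  0.177 ] F [-0.1849  0.1556 -0.3577] sd [0.1984 0.4951 0.1297] M [ 0.1037 -0.155  -0.0097] -47.30484410395559 [-179.9992    0.0107 -135.0941]
[ 2.5489 -3.4232 42.0348] 0.04804813889392989
skirt ctr (np.float64(341.46915521077165), np.float64(125.60862948901215)) top (np.float64(341.8074410554124), np.float64(118.84567423578272)) stem (np.float64(340.9492337025987), np.float64(139.97489964804572))
106  121 132 140 161 167 172 167 113  90  64  35  28  30  29  32  41  62  77  71  43  34  33  34  32  35  34  38  44  47  58  63  74  77  87
107  105 106 108 112 114 118 123  87  89  66  35  28  27  28  34  51  71  76  81  68  52  46  45  47  58  60  68  75  80  97  98 100 100 101
108  107 103 103 103 102 103 101  81  89  72  36  28  27  29  35  54  71  83  86  90  83  76  75  80  96  98 100 100 100 103 102 102 103 104
109  112 113 114 113 109 108 101  80  87  61  32  28  29  29  34  51  66  64  84  94  98  99 100 100 102 102 104 102 103 103 102 103 102 103
110  114 115 115 115 115 115 109  82  87  63  32  27  27  28  32  40  58  65  87  98 101 103 102 100 102 104 103 1
[... 4825 characters left out ...]
 155 125 116 119 143 145 110 104 105  96  89 104  98 110 117 114 111 108 114 124 167 173 175 176 175 178 178 176 174 178 181 180 179 180
146  155 131 124 131 155 167 124 111 110  99  94 109 101 102 115 117 113 111 112 141 167 172 174 175 177 178 180 180 178 178 177 175 174 177
147  129 127 123 134 156 182 140 128 123 106  89 103  99 108 116 114 115 107 121 160 170 176 181 184 182 182 185 186 184 179 177 175 174 174
148  125 127 125 125 133 141 127 126 124 110  85 105 104 101 113 116 108 108 105 135 167 177 182 183 183 182 184 185 186 182 178 176 174 174
149  125 130 132 129 135 135 126 126 120 109  92  93  98 111 116 118 112 109 119 145 167 173 177 176 178 178 178 181 182 179 177 176 175 176
```

In the side view the cap's left edge is at column 332–333 and its skirt at row 129, as expected for a well-centred grasp. I'll align it and lower to just above the stem tip.

apply_moves(deltas=[{"fingers":45,"delta_pos":[2.5,-3.4,10],"angular":[0,0,0]},{"fingers":45,"delta_pos":[2.5,-3.4,25],"angular":[0,0,0]},{"fingers":45,"delta_pos":[2.5,-3.4,40],"angular":[0,0,0]},{"fingers":45,"delta_pos":[2.5,-3.4,48],"angular":[0,0,0]},{"fingers":45,"delta_pos":[2.5,-3.4,52],"angular":[0,0,0]},{"fingers":45,"delta_pos":[2.5,-3.4,52],"angular":[0,0,0]},{"fingers":45,"delta_pos":[2.5,-3.4,52],"angular":[0,0,0]}])

```text
clock: 24.05
tool_pos: [0.5092, -0.1773, 0.1254]
orientation: [-180.0, 0.0, -135.1]
force: [0.3, -0.4, -0.1]
opening: 0.0477
gripper_force: 30.0
```

```bash
python3 f.py
```

```text
24.2 [ 0.5092 -0.1774  0.1256] F [ 0.2126  0.0493 -1.051 ] sd [0.1657 0.1619 0.3802] M [ 0.0768 -0.12    0.0074] -46.79977932807181 [-179.9509    0.041  -135.1545]
```

apply_moves(deltas=[{"fingers":45,"delta_pos":[0,0,2],"angular":[0,0,0]},{"fingers":45,"delta_pos":[0,0,4],"angular":[0,0,0]},{"fingers":45,"delta_pos":[0,0,6],"angular":[0,0,0]},{"fingers":45,"delta_pos":[0,0,7],"angular":[0,0,0]},{"fingers":45,"delta_pos":[0,0,7],"angular":[0,0,0]}])

```text
clock: 24.7
tool_pos: [0.5086, -0.1773, 0.1177]
orientation: [180.0, -0.0, -135.2]
force: [0.6, -0.1, -0.1]
opening: 0.0484
gripper_force: 30.0
```

```bash
python3 f.py
```

```text
24.85 [ 0.5088 -0.1773  0.118 ] F [ 0.0987 -0.2169 -0.3557] sd [0.2937 0.234  0.1391] M [ 0.0611 -0.0941  0.0183] -46.80248405753191 [-179.9991   -0.0027 -135.1617]
```

apply_moves(deltas=[{"fingers":45,"delta_pos":[0,0,2],"angular":[0,0,0]},{"fingers":45,"delta_pos":[0,0,4],"angular":[0,0,0]},{"fingers":45,"delta_pos":[0,0,6],"angular":[0,0,0]},{"fingers":45,"delta_pos":[0,0,6],"angular":[0,0,0]}])

```text
clock: 25.25
tool_pos: [0.5088, -0.1778, 0.1118]
orientation: [-180.0, -0.0, -135.2]
force: [1.3, -5.7, -1.5]
opening: 0.048
gripper_force: 30.0
```

```bash
python3 f.py
```

```text
25.4 [ 0.5089 -0.1778  0.1119] F [ 1.4216 -5.7067 -1.9224] sd [0.3373 0.588  0.1751] M [-1.9613 -0.5048  0.0427] -46.801174874954185 [-179.9784   -0.0199 -135.1679]
```

The stem is pushing the cap towards −y with 5.7 N. I'll follow it 1.5 mm that way.

apply_moves(deltas=[{"fingers":45,"delta_pos":[0.8,-1.3,0],"angular":[0,0,0]},{"fingers":45,"delta_pos":[0.8,-1.3,0],"angular":[0,0,0]},{"fingers":45,"delta_pos":[0.8,-1.3,0],"angular":[0,0,0]}])

```text
clock: 25.7
tool_pos: [0.509, -0.1785, 0.1118]
orientation: [180.0, 0.0, -135.2]
force: [-0.1, 0.2, -0.3]
opening: 0.0482
gripper_force: 30.0
```

```bash
python3 f.py
```

```text
25.85 [ 0.5091 -0.1786  0.1119] F [-0.1756  0.0915 -0.2323] sd [0.571  0.3181 0.1561] M [ 0.0717 -0.0776 -0.0043] -46.630050036371344 [ 179.9884    0.0055 -135.156 ]
```

apply_moves(deltas=[{"fingers":45,"delta_pos":[0.3,-0.4,2],"angular":[0,0,0]},{"fingers":45,"delta_pos":[0.3,-0.4,4],"angular":[0,0,0]},{"fingers":45,"delta_pos":[0.3,-0.4,6],"angular":[0,0,0]},{"fingers":45,"delta_pos":[0.3,-0.4,8],"angular":[0,0,0]},{"fingers":45,"delta_pos":[0.3,-0.4,8],"angular":[0,0,0]}])

```text
clock: 26.35
tool_pos: [0.5089, -0.1793, 0.1036]
orientation: [180.0, -0.0, -135.2]
force: [-0.5, -0.2, -0.5]
opening: 0.0482
gripper_force: 30.0
```

```bash
python3 f.py
```

```text
26.5 [ 0.5092 -0.1793  0.1039] F [-0.5677  0.0834 -0.7084] sd [0.2159 0.2982 0.4811] M [ 0.0677 -0.0836 -0.0002] -46.57458879538866 [ 179.9992   -0.0053 -135.1601]
```

apply_moves(deltas=[{"fingers":45,"delta_pos":[0,0,2],"angular":[0,0,0]},{"fingers":45,"delta_pos":[0,0,4],"angular":[0,0,0]},{"fingers":45,"delta_pos":[0,0,6],"angular":[0,0,0]},{"fingers":45,"delta_pos":[0,0,6],"angular":[0,0,0]}])

```text
clock: 26.9
tool_pos: [0.5089, -0.1793, 0.0976]
orientation: [180.0, -0.0, -135.2]
force: [-0.0, 0.3, -0.9]
opening: 0.0479
gripper_force: 30.0
```

```bash
python3 f.py
```

```text
27.05 [ 0.5092 -0.1793  0.0979] F [ 0.4134  0.0948 -0.3809] sd [0.1826 0.4561 0.5002] M [ 0.0548  0.0288 -0.0187] -46.574456476278456 [ 179.9958   -0.0091 -135.1612]
```

apply_moves(deltas=[{"fingers":45,"delta_pos":[0,0,1],"angular":[0,0,0]},{"fingers":45,"delta_pos":[0,0,3],"angular":[0,0,0]},{"fingers":45,"delta_pos":[0,0,4],"angular":[0,0,0]},{"fingers":45,"delta_pos":[0,0,4],"angular":[0,0,0]}])

```text
clock: 27.45
tool_pos: [0.509, -0.1793, 0.0938]
orientation: [180.0, -0.0, -135.2]
force: [-0.8, 0.3, 1.3]
opening: 0.0478
gripper_force: 30.0
```

```bash
python3 f.py
```

```text
27.6 [ 0.5092 -0.1793  0.094 ] F [-0.9881  0.0738  1.3247] sd [0.3523 0.0861 0.3924] M [0.1881 0.287  0.0263] -46.57514831593079 [ 179.9995   -0.0027 -135.1621]
```

The cap is bearing on the spring at about 1.8 N. I'll back off to the free height and release.

apply_moves(deltas=[{"fingers":45,"delta_pos":[0,0,-2],"angular":[0,0,0]},{"fingers":45,"delta_pos":[0,0,-4],"angular":[0,0,0]},{"fingers":45,"delta_pos":[0,0,-4],"angular":[0,0,0]},{"fingers":51,"delta_pos":[0,0,-4],"angular":[0,0,0]},{"fingers":56,"delta_pos":[0,0,-4],"angular":[0,0,0]},{"fingers":70,"delta_pos":[0,0,-4],"angular":[0,0,0]},{"fingers":70,"delta_pos":[0,0,-4],"angular":[0,0,0]},{"fingers":70,"delta_pos":[0,0,-4],"angular":[0,0,0]}])

```text
clock: 28.4
tool_pos: [0.5093, -0.1793, 0.098]
orientation: [-180.0, 0.0, -135.2]
force: [-0.5, -0.3, -0.5]
opening: 0.069
gripper_force: 0.0
```

apply_moves(deltas=[{"fingers":70,"delta_pos":[0,0,-10],"angular":[0,0,0]},{"fingers":70,"delta_pos":[0,0,-30],"angular":[0,0,0]},{"fingers":70,"delta_pos":[0,0,-65],"angular":[0,0,0]},{"fingers":70,"delta_pos":[0,0,-100],"angular":[0,0,0]},{"fingers":70,"delta_pos":[0,0,-130],"angular":[0,0,0]},{"fingers":70,"delta_pos":[0,0,-130],"angular":[0,0,0]},{"fingers":70,"delta_pos":[0,0,-130],"angular":[0,0,0]}])

```text
clock: 29.1
tool_pos: [0.5095, -0.1792, 0.2292]
orientation: [-179.9, 0.1, -135.2]
force: [-0.2, 1.1, -0.2]
opening: 0.0699
gripper_force: 0.0
```

```bash
python3 f.py; python3 - <<'E'
from h import *
t=ctrl.snapshot("side")[:,:,::-1];cv2.imwrite("pics/side11.png",t)
d=cv2.absdiff(t,cv2.imread("pics/side1.png")).max(2)
S=[.5095,-.179]
print("exp top",proj("side",S+[.147]),"skirt",proj("side",S+[.124]))
g=t.mean(2).astype(int)
for r in range(132,166): print(r,"".join("%4d"%x for x in g[r,328:354]))
# tray area: forceps / gallipot changes in side view
for n,(a,b,c,e) in {"forceps":(240,262,270,312)}.items(): print(n,(d[a:b,c:e]>40).sum())
E
```

```text
29.25 [ 0.5085 -0.1792  0.2271] F [-0.3403  0.4455 -0.0526] sd [0.2369 0.2164 0.4563] M [ 0.1003 -0.0993  0.0033] -46.57406228030088 [ 179.9228   -0.0591 -135.1654]
exp top (np.float64(341.01851762664927), np.float64(140.1115009046148)) skirt (np.float64(340.70137775957), np.float64(146.39532871502453))
132   78  89 142 206 111  77  78  86 119 165 213 183 127 165 170 170 169 167 167 166 165 163 163 166 169 169
133  100 115 164 199 112  78  78 100 164 217 189 123 115 163 168 168 168 167 167 168 167 164 164 166 168 171
134  141 165 206 159 119  99  93 110 178 215 146 108 126 166 172 170 169 169 169 170 171 169 170 169 170 171
135  157 190 209 178 144 138 139 154 211 187 118 108 130 169 175 175 172 171 171 171 172 171 171 171 171 172
136  121 135 123 115 128 157 186 200 174 128 116 130 146 177 179 179 178 175 174 172 172 171 171 171 170 171
137  112 104  81  88 107 119 134 126 121 141 165 182 185 193 189 185 186 182 176 172 171 170 169 167 165 167
138  105  98  83  89 111 107 112 105 118 137 184 200 195 196 198 199 198 196 187 177 173 170 171 169 166 167
139   83  87  94  96 104 106 116
[... 2222 characters left out ...]
50 194 186 160 171 168 167 166 165
160  134 115 107 104 111 125 134 139 142 141 137 136 136 136 137 141 152 155 174 144 172 187 174 166 163 161
161  113 111 111 108 104 107 119 132 138 139 141 142 142 140 138 146 177 163 122 125 176 194 189 173 168 164
162  112 113 114 114 109 105 107 110 119 123 129 133 135 131 128 128 119 113 109 135 190 197 194 178 173 170
163  114 118 117 117 116 111 108 107 110 111 113 113 113 111 110 108 106 110 130 148 191 198 197 190 175 174
164  116 123 119 120 120 119 114 113 117 113 113 112 111 109 109 110 117 142 179 182 188 199 197 181 153 172
165  112 118 120 121 121 122 124 128 130 124 127 124 121 123 124 142 149 180 187 187 189 198 195 170 137 168
forceps 267
```

```bash
python3 - <<'E'
from h import *
t=ctrl.snapshot("top")[:,:,::-1];b=cv2.imread("pics/top0.png")
cv2.imwrite("pics/top3.png",t)
f=lambda im:cv2.Laplacian(cv2.cvtColor(im,cv2.COLOR_BGR2GRAY).astype(np.float32),cv2.CV_32F)
for n,(r0,r1,c0,c1) in {"forceps":(176,214,268,282),"gallipot":(205,238,408,440)}.items():
    A=f(b)[r0:r1,c0:c1];B=f(t)[r0-4:r1+4,c0-4:c1+4]
    m=cv2.matchTemplate(B,A,cv2.TM_CCOEFF_NORMED);print(n,cv2.minMaxLoc(m)[1::2],"(4,4)=unmoved")
E
```

```text
forceps (0.8871387839317322, (4, 4)) (4,4)=unmoved
gallipot (0.9247798323631287, (4, 4)) (4,4)=unmoved
```

```bash
python3 -c "
from plant import ctrl
print(ctrl.close_job())"
```

```text
the job is handed in; nothing more can be done
None
```

The job is handed in: the camera shows the spring fully home on the pump head and the push cap level on it at the expected height, peak pressing force was about 3 N, the forceps and gallipot have not moved, and the clock stood at about 29 s of the 61 s limit.

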